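# Hold a lens over a clamped power sensor for bonding

### The arm

A 7-joint arm with a two-finger parallel gripper is mounted at the origin on a cart in front of the work surface, level with it; the furniture and walls round the work are solid. World frame = base frame: x ahead of the robot, y to its left, z up, the work surface at z = 0. Lengths are in mm, angles in rad, forces in N, time in s.
With the tool pointing down it reaches from about 400 to 875 mm from the base axis. Payload 4.4 kg.
Tool frame: the origin (TCP) lies midway between the tips of the shut fingers; the grasp point (between the pads) lies 19 mm behind it (ctrl.pinch_z is the distance from the TCP to the grasp point, in mm); z points along the fingers, y is the line along which they close (so a half turn about z gives the same grasp; the last joint's range is limited). The gripper opens to 85 mm and grips with 20 to 120 N. Pads are 22 mm wide; open, the fingers measure 114 mm over their backs; the gripper's body (76 mm by 85 mm) begins 54 mm behind the grasp point. The pads swing forward as they close: fully open they stand 13 mm farther back than shut.
Start: joints at [-1.347, 0.628, 0.038, 1.517, -0.027, 0.996, -0.02], TCP at [185.719, 622.918, 192.013] pointing down, gripper open.
Joint ranges: [-3.06, 3.06], [-0.37, 2.12], [-1.25, 1.32], [0.18, 2.47], [-1.1, 4.24], [0.23, 1.98], [-2.94, 2.94]. Speed limits (rad/s): [2.57, 2.57, 3.14, 3.14, 3.14, 3.14, 3.14].

### API

Orientations are given as [roll, pitch, yaw] about the fixed x, y, z axes, in that order (R = Rz(yaw) Ry(pitch) Rx(roll)).
In Python, from cell import read_state, cams, order, ctrl gives the robot as it stands.
- The arm moves only by the tool move_arm, never from a script. Its argument "targets" is text: rows parted by semicolons, each of 7 numbers parted by spaces: the gripper's target within -1 to 1 (fully open at 1, half-way at 0, shut at -1), then the shift along the tool's x, y, z in cm, then the turn, a rotation vector about the tool's x, y, z in degrees. A call has 1 to 5 rows; each row shifts and turns the commanded pose from where the row before left it, along the tool's axes as they then stand; what a row does not reach is not made up. A row lasts 1/12 s, in which the tool goes at most 41.7 mm and 7.16 degrees, less where a joint would pass 70% of its speed; a pose out of reach is approached as far as the arm can. A call with a gripper value outside its range is refused whole. The fingers move at their own pace and stop on an object; the grip force is fixed at half the most. Time passes only in rows, so rows that do not move let the fingers close. It gives the time, the measured TCP pose, the force, the opening and the grip force at its end, in the units of the state.
- read_state(): the state, without advancing time (a new reading comes with each control period).
- cams.get_image(name): name is "side" or "top" or "wrist"; returns a dict with "color" (384x512x3 uint8, red, green, blue), "fovy" (degrees; the focal length in pixels is half the picture's height over the tangent of half this angle, whatever the lens; pixels are square), "cx", "cy" (the principal point, pixels), "rvec" (rotation vector, rad) and "tvec" (3), from world to camera coordinates, as OpenCV has them. Camera axes: x right, y down, z forward; pixel columns grow to the right and rows downward; lengths in mm; the calibration is good to about 2 mm. The wrist camera is an equidistant fisheye: a pixel r from the principal point sees the ray r / f radians off the axis. A picture is of the moment at which its call begins. There is no depth.
- order.finish_job(): hands the job in; it is judged then, once.
The state is a dict: "clock": time; "qpos": joint angles; "qd": joint speeds; "tau": joint torques, N m; "eef_pos": TCP position; "tool_rot": TCP orientation; "force": force on the tool from outside, world axes, zero at the start; "torque": the same for the moment, N m; "width": finger opening in mm; "gripper_force": force on a finger pad.
Only numpy, scipy, OpenCV 4.12 (cv2) and the standard library are available. Lean on these libraries where they do the work, as an engineer would, in place of code of your own. Each camera call takes 0.05 s, during which the arm holds its last target. There are 200 camera calls.

### The job

A lens is to be bonded over the round power-meter sensor that lies in the small bench vise. First slide the vise's jaw gently shut by its red thumb plate until the sensor is nipped between both white pads; then pick up the taller of the two black lens tubes, carry it clear of the things standing in between without disturbing them, and hold it upright and still, centred over the sensor's round face with a gap of about 5 mm, never touching the sensor with it. Finish holding it there in the gripper, so that the adhesive can be run in; do not set it down.

Things in the scene. Friction and masses are not known exactly. Their poses are not given: they have to be found in the camera images.
- vise: Low bench vise screwed to the table, dark steel bed 178 x 70 mm and 12 mm thick with small screw-down ears at both ends (222 mm over the ears, screw heads 13 mm high). Origin: on the table under the bed's middle; its x axis is the sliding direction, from the thumb plate towards the fixed jaw at the far end; y lies across, z up. All jaw parts beside the sensor end 25 mm above the table.
- jaw (a joint): The vise's sliding aluminium jaw: travel along the vise's +x in m, 0 = fully open, up to 0.080. The clear gap between the two white pads is 0.087 m minus this value (so about 0.046 when shut on the sensor, 41 mm). It slides with about 2.5 N of friction and stays where it is left.
- jaw_grip (a point): Point on the upright red thumb plate of the sliding jaw, half-way across it and 13 mm below its top. The plate is 12 mm thick (along the vise's x), 26 mm wide (along y) and its top is 60 mm above the table; the jaw's flat aluminium top round it is 22 mm above the table. It stands 41.5 mm behind the jaw's pad face. Axes as the vise's.
- jaw_face (a point): Centre of the face of the white nylon pad on the sliding jaw, 60 mm wide, 11 mm high, that presses on the sensor; 18.5 mm above the table. Axes as the vise's.
- fixed_face (a point): Centre of the face of the white nylon pad on the fixed jaw, 60 mm wide, 11 mm high, against which the sensor is pressed; 18.5 mm above the table. Axes as the vise's.
- sensor_face (a point): Centre of the upper face of the power-meter sensor, a loose flat black puck 41 mm in diameter and 15 mm high lying on the vise's bed (so this face is 27 mm above the table), with a 9 mm thick cable stub sticking out about 10 mm to one side, along this frame's +x (across the vise). z up.
- sensor: The same sensor puck as a whole (110 g); origin on its underside, 5 mm from the disc's axis towards the cable stub.
- tube_center (a point): Centre, half-way up, of the lens tube to be held: the taller of two black knurled tubes, 31 mm in diameter, 30 mm high, 30 g, standing upright on the table; its lower rim is 15 mm below this point. z along the tube.
- lens_tube: The same taller lens tube as a whole; origin at the centre of its lower rim.
- short_tube: Bystander: the shorter black lens tube, 31 mm in diameter, 18 mm high. Origin on its underside.
- tall_post: Bystander: post holder with a steel post, 115 mm high, on a black base 75 x 25 mm (long along its y). Origin on its underside.
- short_post: Bystander: black post holder, 79 mm high, on a base 75 x 25 mm (long along its y). Origin on its underside.
- mirror: Bystander: black mirror mount with two thumb screws, 41 x 48 x 48 mm high. Origin on its underside.
Things that resemble listed ones, but are neither listed nor needed, are in the scene too. What is shaped like the lens_tube but turquoise is not meant.

How it is judged (in metres and radians):
On the way:
1. the sliding jaw is shut on the sensor: each white pad presses on it with more than 1.5 N (contact force between each of jaw_c0, vise_c0 and sensor above 1.5 N), for 0.1 s.
At the end, for the whole second after the job is handed in: Taller lens tube held still in the gripper: upright within 5 degrees, centred within 4 mm, lower rim 2 to 9 mm above the sensor's face, touched only by the fingers; gripper clear of vise and sensor. Sensor flat, each white pad within 2.5 mm of its rim (horizontal distance between tube_center and sensor_face below 0.004 m and z of tube_center in the frame of sensor_face between 0.017 and 0.024 m and angle between tube_center's own z axis and vertical below 0.09 rad and linear speed of lens_tube below 0.01 m/s and contact force between the fingers and lens_tube above 0.5 N and contact force between lens_tube and sensor below 0.05 N and contact force between lens_tube and vise below 0.05 N and contact force between the arm and vise below 0.3 N and contact force between the arm and sensor below 0.3 N and angle between sensor_face's own z axis and vertical below 0.06 rad and x of sensor_face in the frame of fixed_face above -0.023 m and x of sensor_face in the frame of jaw_face below 0.023 m); the arm keeps its last pose, push and grip.
It fails at once if the lens tube touches the sensor (contact force between lens_tube and sensor above 0.5 N).
It fails at once if the sensor is crushed in the vise (over 50 N) (contact force between jaw_c0 and sensor above 50 N).
It fails at once if a bystander is pushed more than 15 mm or tipped over (distance of any of short_tube, tall_post, short_post, mirror from where it was at the start of the episode above 0.015 m or angle between any of short_tube, tall_post, short_post, mirror's own z axis and vertical above 0.3 rad).
It also fails if it takes over 51 s, if anything falls off the work surface, if the arm or the gripper's body presses on something with over 40 N, if the wrist force passes 120 N, or if a joint passes its speed limit or range.

## Working session

There is one attempt and no reset: what is moved stays moved. The work goes in short steps, Python scripts to look and compute and a tool call to move; the robot and the scene stay as the last step left them, time stands still between calls to the robot, and variables do not carry over. Pictures are saved under pics/ and viewed, at most 10 in all, crops included, and the job is handed in when it is done.

Besides the shell and the picture viewer there is one more tool, called after ">>>" as a command line: name --argument value ..., lists and objects as JSON in quotes. move_arm: Moves the arm, as the interface text tells. Its arguments: {"type":"object","properties":{"targets":{"type":"string"}},"required":["targets"]}

```bash
mkdir -p pics
python3 - <<'E'
from cell import read_state,cams,ctrl
import cv2,numpy as np
s=read_state();print(s,ctrl.pinch_z)
for n in("side","top","wrist"):
    d=cams.get_image(n);cv2.imwrite(f"pics/{n}0.png",d["color"][:,:,::-1]);print(n,{k:v for k,v in d.items() if k!="color"})
    np.savez(f"pics/{n}0.npz",**d)
a=cv2.imread("pics/side0.png");b=cv2.imread("pics/top0.png")
E
```

```text
{'clock': 0.0, 'qpos': array([-1.34676754,  0.62933079,  0.03842782,  1.51836061, -0.02700571,
        0.99630003, -0.01998802]), 'qd': array([-0.00069479,  0.00099596,  0.00046267, -0.00017005, -0.00194257,
        0.00016848,  0.00038603]), 'tau': array([-1.00498615e-03, -5.63392925e+01,  1.22600745e+00, -1.93447459e+01,
        1.10535248e-02,  1.05641133e-02,  1.24729138e-05]), 'eef_pos': array([185.52672494, 622.23597303, 191.10120215]), 'tool_rot': array([-3.13971136e+00,  1.08123614e-05,  2.85178434e+00]), 'force': array([ 0.26200124, -0.29363013, -0.36647153]), 'torque': array([-0.06292793, -0.03216843,  0.03050153]), 'gripper_force': 0.0, 'width': 85.38281111790826} 18.700000000000003
side {'fovy': 44.78738097031176, 'cx': 257.9609145871306, 'cy': 180.9682990474025, 'rvec': array([ 2.23892335, -0.37953822,  0.14794921]), 'tvec': array([-579.1239739 ,   80.20786932,  947.84963927])}
top {'fovy': 55.37682664616802, 'cx': 252.20458351903673, 'cy': 190.94703903863459, 'rvec': array([ 2.15260446, -2.17129777,  0.14955926]), 'tvec': array([-156.06225242,  576.46319353,  851.79862842])}
wrist {'fovy': 65.70646984690485, 'cx': 256.2288233418147, 'cy': 191.5585636803944, 'rvec': array([-2.30485446, -1.71925828, -0.27021274]), 'tvec': array([-648.63627176,  -40.30205269,  380.17641501])}
```

View pics/top0.png

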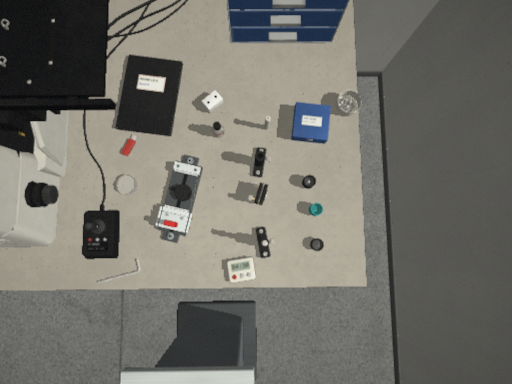

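View pics/side0.png

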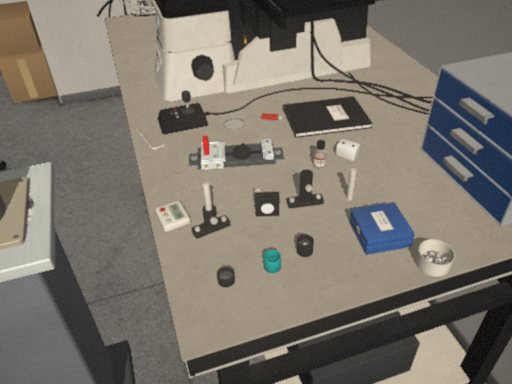

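The top view shows the vise at (180,200), with red thumb plate at (170,224) and sensor at (181,192). The black tubes are at (309,182) and (317,244), and the posts at (260,160) and (263,242). In the side view the tube at (305,245) looks taller than the one at (226,277).

```bash
cat > h.py <<'E'
import numpy as np,cv2
def load(f): return dict(np.load(f))
def setup(d):
    R=cv2.Rodrigues(d["rvec"])[0];f=d["color"].shape[0]/2/np.tan(np.radians(float(d["fovy"]))/2)
    return R,d["tvec"],f,float(d["cx"]),float(d["cy"])
def ray(d,u,v,fish=False):
    R,t,f,cx,cy=setup(d);x,y=(u-cx)/f,(v-cy)/f
    if fish:
        r=np.hypot(x,y);s=np.sinc(r/np.pi);c=np.array([x*s,y*s,np.cos(r)])
    else: c=np.array([x,y,1.])
    return -R.T@t,R.T@c
def onplane(d,u,v,z,fish=False):
    o,w=ray(d,u,v,fish);return (o+w*(z-o[2])/w[2])
def proj(d,p,fish=False):
    R,t,f,cx,cy=setup(d);c=R@np.asarray(p,float)+t
    if fish:
        r=np.hypot(c[0],c[1]);th=np.arctan2(r,c[2]);k=th/max(r,1e-9);return np.array([cx+f*k*c[0],cy+f*k*c[1]])
    return np.array([cx+f*c[0]/c[2],cy+f*c[1]/c[2]])
E
python3 - <<'E'
from h import *
t=load("pics/top0.npz");s=load("pics/side0.npz");w=load("pics/wrist0.npz")
print(-cv2.Rodrigues(t["rvec"])[0].T@t["tvec"],-cv2.Rodrigues(s["rvec"])[0].T@s["tvec"],-cv2.Rodrigues(w["rvec"])[0].T@w["tvec"])
print("base",proj(t,[0,0,0]),proj(s,[0,0,0]),proj(t,[185,622,190]))
for n,u,v,z in[("sens",181,192,27),("plate",170,224,60),("tubeA",309,182,30),("tubeB",317,244,18),("tallp",263,242,20),("shortp",260,160,20),("mir",261,193,30),("fixj",187,168,25),("turq",316,209,30),("ear1",190,160,13),("ear2",171,237,13)]: print(n,onplane(t,u,v,z).round())
I=[]
for n,x,y,ww,hh in[("top",150,140,60,110),("side",180,125,120,55)]:
    im=load(f"pics/{n}0.npz")["color"][y:y+hh,x:x+ww,::-1]
    I.append(cv2.resize(im,None,fx=5,fy=5,interpolation=cv2.INTER_CUBIC))
cv2.imwrite("pics/c1.png",np.hstack([cv2.resize(I[0],(300,550)),cv2.copyMakeBorder(cv2.resize(I[1],(480,220)),0,330,0,0,0)]))
E
```

```text
[ 463.42055995 -149.76026108  919.26024189] [ 345.94051173 -830.35021706  656.56720713] [109.21368735 645.16870403 372.44743101]
base [185.16881814 438.56394059] [-26.74234159 220.39930622] [-166.97949863  392.54390057]
sens [575.  13.  27.]
plate [496.  32.  60.]
tubeA [ 597. -301.   30.]
tubeB [ 446. -318.   18.]
tallp [ 452. -186.   20.]
shortp [ 655. -182.   20.]
mir [ 571. -183.   30.]
fixj [635.  -0.  25.]
turq [ 530. -316.   30.]
ear1 [658.  -5.  13.]
ear2 [466.  39.  13.]
```

View pics/c1.png

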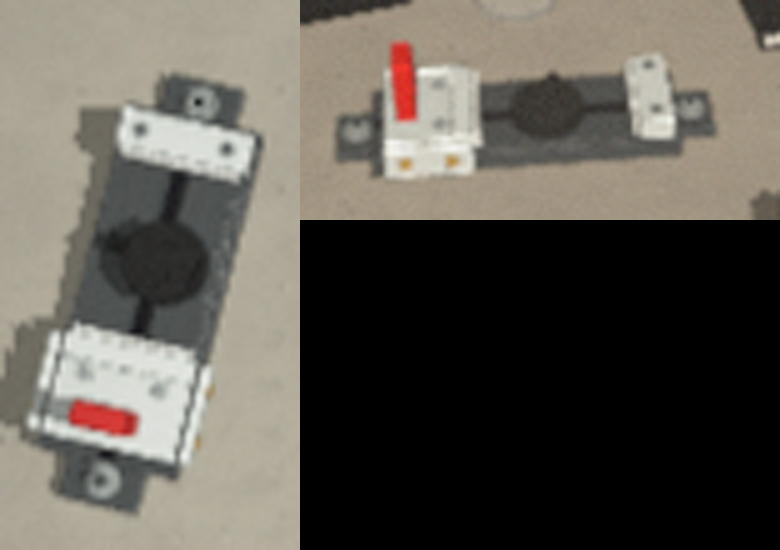

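View pics/wrist0.png

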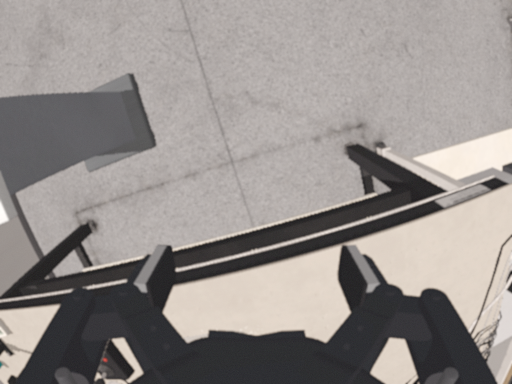

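The crop shows the jaw open: the sensor disc is at about (183,192) in top-view pixels with its cable towards +y. The wrist view shows only the bench edge and floor, with nothing of the task in it.

Run:
```python
from h import *
t=load("pics/top0.npz");s=load("pics/side0.npz")
def comps(d,m,box,mn=20):
    x,y,w,h=box;z=np.zeros_like(m);z[y:y+h,x:x+w]=m[y:y+h,x:x+w]
    n,l,st,c=cv2.connectedComponentsWithStats(z.astype(np.uint8))
    return [(np.column_stack(np.where(l==i)[::-1]).astype(np.float32),st[i],c[i]) for i in range(1,n) if st[i][4]>=mn]
def red(d): c=d["color"].astype(int);return (c[...,0]>140)&(c[...,1]<90)&(c[...,2]<90)
for p,st,c in comps(t,red(t),(150,200,40,40)):
    r=cv2.minAreaRect(p);print("red",r,st);[print(onplane(t,*q,60).round(1)) for q in cv2.boxPoints(r)]
# dark tubes
for nm,d,boxes in(("top",t,[(295,168,30,28),(303,232,30,25)]),("side",s,[(292,230,28,30),(212,262,28,30)])):
  for b in boxes:
    for p,st,c in comps(d,d["color"].max(2)<75,b): print(nm,st,c.round(1))
for u,v in[(60,245),(70,140),(33,245)]: print("scope",onplane(t,u,v,0).round(),onplane(t,u,v,150).round())
for u,v in[(232,92),(160,88),(205,95)]: print("scope side",onplane(s,u,v,0).round())
```

```text
red ((169.94119262695312, 223.23532104492188), (12.611852645874023, 4.365641117095947), 14.03624439239502) [164 220  13   7  58]
[496.5  47.5  60. ]
[506.4  45.3  60. ]
[499.   16.6  60. ]
[489.1  18.9  60. ]
top [302 175  13  13  99] [308.5 181.5]
top [310 239  13  11  69] [316.4 244. ]
side [297 235  16  22 261] [304.4 245.7]
side [218 268  16  19 169] [225.8 277.7]
scope [449. 315.   0.] [451. 239. 150.]
scope [715. 304.   0.] [674. 230. 150.]
scope [450. 381.   0.] [452. 294. 150.]
scope side [641. 320.   0.]
scope side [451. 418.   0.]
scope side [565. 331.   0.]
```

>>> move_arm --targets "-1 -2.1 -3.0 0 0 0 0;-1 -2.1 -3.0 0 0 0 0;-1 -2.1 -3.0 0 0 0 0;-1 -2.1 -3.0 0 0 0 0;-1 -2.1 -3.0 0 0 0 0"

```text
clock: 0.57
eef_pos: [243.7, 447.2, 191.8]
tool_rot: [-3.141, 0.0, 2.852]
force: [0.2, -0.0, 1.1]
width: 25.9
gripper_force: 0.0
```

>>> move_arm --targets "-1 -2.1 -3.0 0 0 0 0;-1 -2.1 -3.0 0 0 0 0;-1 -2.1 -3.0 0 0 0 0;-1 -2.1 -3.0 0 0 0 0;-1 0 0 0 0 0 0"

```text
clock: 0.98
eef_pos: [291.2, 302.2, 191.8]
tool_rot: [-3.136, 0.001, 2.843]
force: [-0.7, 0.2, 0.5]
width: 0.2
gripper_force: 0.0
```

>>> move_arm --targets "-1 -2.7 -2.24 0 0 0 0;-1 -2.7 -2.24 0 0 0 0;-1 -2.7 -2.24 0 0 0 0;-1 -2.7 -2.24 0 0 0 0;-1 -2.7 -2.24 0 0 0 0"

```text
clock: 1.4
eef_pos: [387.7, 163.0, 192.1]
tool_rot: [3.141, 0.0, 2.852]
force: [0.8, 0.2, -0.0]
width: 0.1
gripper_force: 0.0
```

>>> move_arm --targets "-1 -2.7 -2.24 0 0 0 0;-1 -2.7 -2.24 0 0 0 0;-1 -2.7 -2.24 0 0 0 0;-1 -2.7 -2.24 0 0 0 -4;-1 0 0 0 0 0 0"

```text
clock: 1.82
eef_pos: [469.0, 40.3, 192.3]
tool_rot: [-3.139, 0.005, 2.914]
force: [-0.1, 0.4, 0.6]
width: 0.2
gripper_force: 0.0
```

Run:
```python
from h import *
from cell import read_state,cams
s=read_state();print(s["eef_pos"],s["tool_rot"],s["clock"])
d=cams.get_image("wrist");np.savez("pics/w1.npz",**d);cv2.imwrite("pics/w1.png",d["color"][:,:,::-1])
print(-cv2.Rodrigues(d["rvec"])[0].T@d["tvec"])
for n,z in(("top",0),):
    e=cams.get_image(n);np.savez("pics/t1.npz",**e)
print(proj(d,[497.5,31.5,60],1),proj(d,[575,13,27],1))
```

```text
[469.03504149  40.27394138 192.25165819] [-3.13896942  0.00471007  2.91401588] 1.8167
[390.64448892  58.71676991 373.13877267]
[254.94333987 197.1835694 ] [254.79435789 245.74082402]
```

View pics/w1.png

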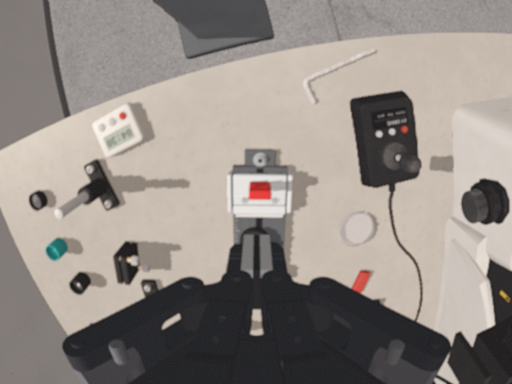

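The wrist view shows the red thumb plate at (260,190), in line with the closed fingers at (258,245). The taller tube candidate is lower left at (80,283).

Run:
```python
from h import *
d=load("pics/w1.npz");t=load("pics/t1.npz")
for n,e,box,f in(("w",d,(235,170,50,35),1),("t",t,(150,200,40,40),0)):
    c=e["color"].astype(int);m=((c[...,0]>130)&(c[...,1]<80)&(c[...,2]<80)).astype(np.uint8)
    k=np.zeros_like(m);x,y,w,h=box;k[y:y+h,x:x+w]=m[y:y+h,x:x+w]
    p=np.column_stack(np.where(k)[::-1]).astype(np.float32);r=cv2.minAreaRect(p);print(n,r)
    for q in cv2.boxPoints(r): print(onplane(e,*q,60,f).round(1))
# side face brightness profile
print(d["color"][180:204,260].tolist())
```

```text
w ((259.5, 189.5), (15.0, 19.0), 90.0)
[479.1  30.2  60. ]
[483.7  50.6  60. ]
[500.8  46.8  60. ]
[496.1  26.2  60. ]
t ((169.94119262695312, 223.23532104492188), (12.611852645874023, 4.365641117095947), 14.03624439239502)
[496.5  47.5  60. ]
[506.4  45.3  60. ]
[499.   16.6  60. ]
[489.1  18.9  60. ]
[[208, 203, 199], [176, 153, 151], [157, 85, 82], [161, 43, 40], [163, 39, 35], [164, 45, 39], [169, 44, 42], [174, 47, 42], [168, 45, 42], [169, 43, 41], [192, 50, 46], [215, 60, 54], [227, 66, 60], [231, 65, 60], [232, 66, 60], [232, 68, 63], [232, 66, 60], [231, 65, 59], [228, 95, 91], [224, 157, 152], [224, 201, 197], [226, 221, 217], [228, 226, 222], [223, 219, 216]]
```

>>> move_arm --targets "-1 0.5 0 3.8 0 0 0;-1 0 0 3.8 0 0 0;-1 0 0 3.8 0 0 0;-1 0 0 3.7 0 0 0;-1 0 0 0 0 0 0"

```text
clock: 2.33
eef_pos: [453.8, 49.9, 34.9]
tool_rot: [-3.137, -0.014, 2.924]
force: [-1.7, 0.4, 0.0]
width: 0.1
gripper_force: 0.0
```

>>> move_arm --targets "-1 -0.5 0 0 0 0 0;-1 -0.5 0 0 0 0 0;-1 -0.5 0 0 0 0 0;-1 -0.5 0 0 0 0 0;-1 -0.3 0 0 0 0 0"

```text
clock: 2.75
eef_pos: [485.2, 43.7, 43.2]
tool_rot: [3.14, 0.005, 2.921]
force: [-0.1, -0.4, -0.3]
width: -0.2
gripper_force: 0.0
```

>>> move_arm --targets "-1 -0.4 -0.4 0 0 0 0;-1 -0.4 0 0 0 0 0;-1 -0.4 0 0 0 0 0;-1 -0.4 0 0 0 0 0;-1 -0.2 0 0 0 0 0"

```text
clock: 3.17
eef_pos: [500.0, 35.6, 41.0]
tool_rot: [3.141, 0.001, 2.921]
force: [0.4, 0.0, 0.3]
width: 0.2
gripper_force: 0.0
```

```bash
cat > gap.py <<'E'
from h import *
from cell import read_state,cams
import sys
s=read_state();print(s["eef_pos"],s["tool_rot"],s["force"],s["clock"])
I=[]
for n,(x,y,w,h) in(("top",(150,140,60,110)),("side",(180,125,120,55))):
    d=cams.get_image(n);np.savez(f"pics/{n}_{sys.argv[1]}.npz",**d)
    I.append(cv2.resize(d["color"][y:y+h,x:x+w,::-1],None,fx=5 if n=="top" else 4,fy=5 if n=="top" else 4,interpolation=cv2.INTER_CUBIC))
cv2.imwrite(f"pics/g{sys.argv[1]}.png",np.hstack([I[0],cv2.copyMakeBorder(I[1],0,330,0,0,0)]))
E
python3 gap.py 1
```

```text
[499.96758923  35.596136    41.03186915] [3.14141640e+00 5.50919357e-04 2.92130267e+00] [0.35508513 0.03130675 0.34743267] 3.1667
```

View pics/g1.png

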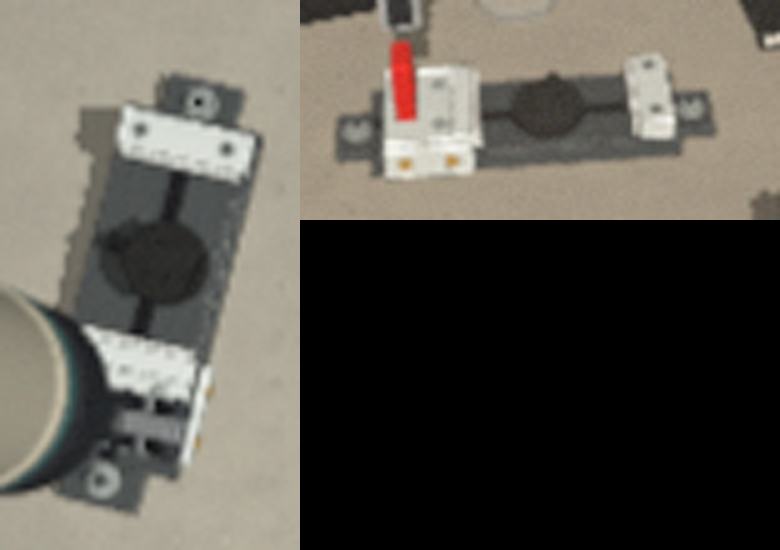

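The side crop shows the finger tips ending at about (205,131), just above or behind the red plate's top at (205,136). The jaw has not moved.

Run:
```python
from h import *
s=load("pics/side_1.npz");t=load("pics/top_1.npz");w=load("pics/w1.npz")
for p in([500,35.6,41],[500,35.6,60],[494,36,60],[498,33,60],[494,36,22]): print(p,proj(s,p).round(1),proj(t,p).round(1))
def tri(obs):
    A=np.zeros((3,3));b=np.zeros(3)
    for d,u,v,f in obs:
        o,r=ray(d,u,v,f);r/=np.linalg.norm(r);P=np.eye(3)-r[None].T@r[None];A+=P;b+=P@o
    return np.linalg.solve(A,b)
for name,d,f,box in(("side0",load("pics/side0.npz"),0,(190,130,30,30)),):
    c=d["color"].astype(int);m=((c[...,0]>130)&(c[...,1]<80)&(c[...,2]<80));ys,xs=np.where(m[130:160,190:220]);print(name,xs.min()+190,xs.max()+190,ys.min()+130,ys.max()+130)
    for y in range(130,160):
        r=np.where(m[y,190:220])[0]
        if len(r):print(y,r.min()+190,r.max()+190)
```

```text
[500, 35.6, 41] [206.4 144.6] [170.2 222.6]
[500, 35.6, 60] [205.6 137.7] [168.4 222.3]
[494, 36, 60] [203.  138.1] [168.2 224.9]
[498, 33, 60] [205.  138.5] [169.5 223.1]
[494, 36, 22] [204.6 151.7] [171.6 225.4]
side0 203 208 136 154
136 203 206
137 203 207
138 203 207
139 203 207
140 203 207
141 203 207
142 203 207
143 204 207
144 203 208
145 204 208
146 204 208
147 204 208
148 204 208
149 204 208
150 204 208
151 204 208
152 205 208
153 205 208
154 205 207
```

Run:
```python
from h import *
from cell import read_state,cams
d=cams.get_image("wrist");np.savez("pics/w2.npz",**d)
a=cv2.resize(d["color"][130:290,180:340,::-1],(480,480),interpolation=cv2.INTER_CUBIC)
t=load("pics/side_1.npz")["color"][100:160,180:230,::-1]
cv2.imwrite("pics/w2.png",np.hstack([a,cv2.copyMakeBorder(cv2.resize(t,(300,360)),0,120,0,0,0)]))
print(proj(d,[500,35.6,41],1),proj(d,[498,33,60],1))
```

```text
[256.63865699 221.71375081] [251.74296683 232.29982097]
```

View pics/w2.png

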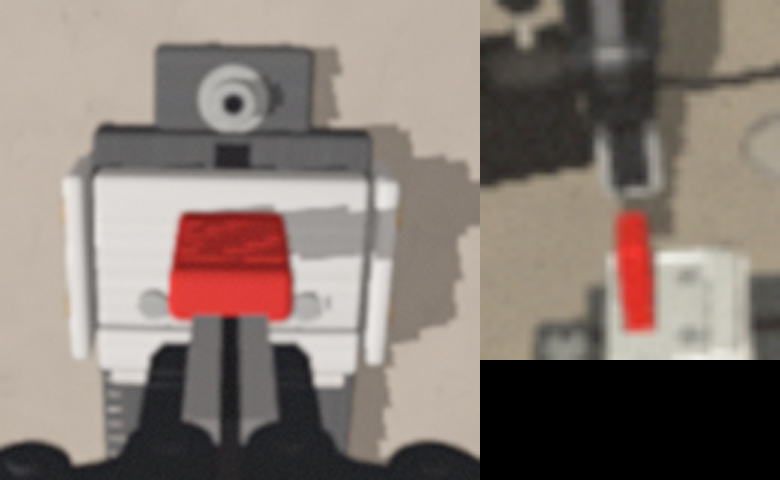

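The close wrist view and the side crop both show the closed fingertips directly above the red plate, with background visible between them. So the tips are about 15 mm above the plate top, higher than the reported TCP suggests. I'll back off behind the plate, descend a little and look again.

>>> move_arm --targets "-1 2.5 0 0 0 0 0;-1 1.0 0 0 0 0 0;-1 0 0 0.8 0 0 0;-1 0 0 0.7 0 0 0;-1 0 0 0 0 0 0"

```text
clock: 3.73
eef_pos: [465.2, 43.4, 24.8]
tool_rot: [-3.141, -0.001, 2.922]
force: [-0.1, 0.6, -0.2]
width: 0.3
gripper_force: 0.0
```

Run:
```python
from h import *
from cell import read_state,cams
s=read_state();print(s["eef_pos"],s["tool_rot"],s["force"],s["clock"])
I=[]
for n,(x,y,w,h) in(("side",(175,105,50,60)),("wrist",(190,120,120,144))):
    d=cams.get_image(n);np.savez(f"pics/{n}_3.npz",**d);print(n,proj(d,s["eef_pos"],n=="wrist"))
    I.append(cv2.resize(d["color"][y:y+h,x:x+w,::-1],(400,480),interpolation=cv2.INTER_CUBIC))
cv2.imwrite("pics/g3.png",np.hstack(I))
```

```text
[465.15861191  43.36258052  24.78567645] [-3.14120927e+00 -7.75862119e-04  2.92175808e+00] [-0.08876641  0.61682959 -0.16741469] 3.7333
side [191.47107328 151.55073025]
wrist [256.70654765 220.47647293]
```

View pics/g3.png

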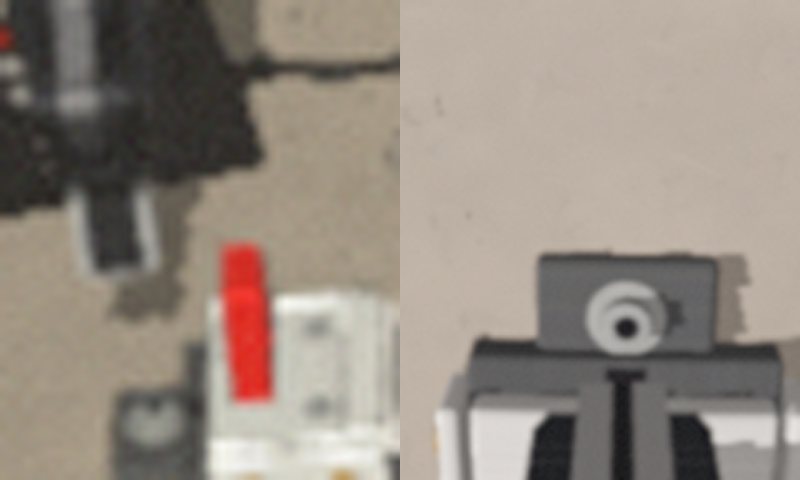

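The side view shows the tips at (190,139), while the reported TCP projects to (191.5,151.5). The real tips are therefore about 34 mm above the reported TCP, consistently in both views. I'll lower further and push.

>>> move_arm --targets "-1 0 0 0.9 0 0 0;-1 0 0 0.9 0 0 0;-1 -0.6 0 0 0 0 0;-1 -0.5 0 0 0 0 0;-1 0 0 0 0 0 0"

```text
clock: 4.25
eef_pos: [477.8, 40.6, 7.9]
tool_rot: [3.141, 0.002, 2.921]
force: [-0.4, -0.8, 0.5]
width: 0.2
gripper_force: 0.0
```

>>> move_arm --targets "-1 -0.3 0 0 0 0 0;-1 -0.3 0 0 0 0 0;-1 -0.3 0 0 0 0 0;-1 -0.3 0 0 0 0 0;-1 0 0 0 0 0 0"

```text
clock: 4.67
eef_pos: [487.6, 38.2, 8.1]
tool_rot: [-3.141, -0.0, 2.921]
force: [-2.0, -0.4, 0.8]
width: 0.2
gripper_force: 0.7
```

>>> move_arm --targets "-1 -0.4 0 0 0 0 0;-1 -0.4 0 0 0 0 0;-1 -0.4 0 0 0 0 0;-1 -0.3 0 0 0 0 0;-1 0 0 0 0 0 0"

```text
clock: 5.08
eef_pos: [502.9, 34.6, 8.0]
tool_rot: [-3.141, 0.001, 2.921]
force: [-1.8, -0.3, 1.0]
width: -0.2
gripper_force: 0.6
```

```bash
cat > jaw.py <<'E'
from h import *
from cell import read_state,cams
import sys
s=read_state();print(s["eef_pos"],s["force"],s["clock"])
d=cams.get_image("side");np.savez(f"pics/side_{sys.argv[1]}.npz",**d)
c=d["color"].astype(int);m=((c[...,0]>130)&(c[...,1]<80)&(c[...,2]<80));ys,xs=np.where(m[130:160,190:250]);print("red px",xs.mean()+190,ys.mean()+130, xs.size)
E
python3 - <<'E'
import sys;sys.argv=["",'0'];sys.path.insert(0,'.')
from h import *
d=load("pics/side_3.npz");c=d["color"].astype(int);m=((c[...,0]>130)&(c[...,1]<80)&(c[...,2]<80));ys,xs=np.where(m[130:160,190:250]);print("red px ref",xs.mean()+190,ys.mean()+130)
p=np.array([497,34,45]);print([proj(d,p+k*np.array([.974,-.225,0])).round(1) for k in(0,10,20,30,40)])
E
cd .;python3 jaw.py 4
```

```text
red px ref 205.58620689655172 144.816091954023
[array([205.1, 143.8]), array([209.5, 143.4]), array([213.9, 143.1]), array([218.3, 142.8]), array([222.7, 142.5])]
[502.9335715   34.61536432   7.95152261] [-1.80093912 -0.31680706  0.9857011 ] 5.0833
red px 215.17857142857142 143.75 84
```

>>> move_arm --targets "-1 -0.4 0 0 0 0 0;-1 -0.4 0 0 0 0 0;-1 -0.3 0 0 0 0 0;-1 -0.2 0 0 0 0 0;-1 0 0 0 0 0 0"

```text
clock: 5.55
eef_pos: [515.5, 31.9, 7.9]
tool_rot: [-3.141, 0.001, 2.921]
force: [-1.9, -0.3, 0.6]
width: -0.4
gripper_force: 0.9
```

>>> move_arm --targets "-1 -0.1 0 0 0 0 0;-1 -0.1 0 0 0 0 0;-1 -0.1 0 0 0 0 0;-1 0 0 0 0 0 0"

```text
clock: 5.88
eef_pos: [517.7, 31.4, 7.9]
tool_rot: [-3.141, -0.0, 2.921]
force: [-3.7, -2.1, 1.0]
width: -0.0
gripper_force: 1.4
```

```bash
cd .;python3 jaw.py 5
```

```text
[517.73623042  31.42013091   7.94360084] [-3.66217544 -2.13730062  0.96063266] 5.8833
red px 221.90123456790124 143.79012345679013 81
```

>>> move_arm --targets "-1 -0.1 0 0 0 0 0;-1 -0.1 0 0 0 0 0;-1 0 0 0 0 0 0"

```text
clock: 6.18
eef_pos: [519.8, 31.0, 8.0]
tool_rot: [-3.141, 0.0, 2.921]
force: [-2.7, -1.7, -0.8]
width: 0.2
gripper_force: 1.4
```

>>> move_arm --targets "-1 -0.1 0 0 0 0 0;-1 -0.1 0 0 0 0 0;-1 0 0 0 0 0 0"

```text
clock: 6.43
eef_pos: [521.9, 30.6, 8.0]
tool_rot: [-3.142, 0.0, 2.921]
force: [-4.0, -2.0, -0.1]
width: 0.1
gripper_force: 1.4
```

>>> move_arm --targets "-1 -0.1 0 0 0 0 0;-1 -0.1 0 0 0 0 0;-1 0 0 0 0 0 0"

```text
clock: 6.68
eef_pos: [523.9, 30.2, 8.0]
tool_rot: [3.142, 0.0, 2.921]
force: [-2.7, -1.3, -0.3]
width: -0.2
gripper_force: 1.4
```

>>> move_arm --targets "-1 -0.1 0 0 0 0 0;-1 0 0 0 0 0 0"

```text
clock: 6.85
eef_pos: [524.8, 30.1, 8.0]
tool_rot: [3.142, 0.0, 2.922]
force: [-2.7, -1.5, 0.2]
width: 0.0
gripper_force: 1.4
```

```bash
cd .;python3 jaw.py 6
python3 - <<'E'
from cell import cams
from h import *
d=cams.get_image("top");np.savez("pics/top_6.npz",**d)
a=cv2.resize(d["color"][140:250,150:210,::-1],(300,550),interpolation=cv2.INTER_CUBIC)
b=cv2.resize(load("pics/side_6.npz")["color"][125:180,180:300,::-1],(480,220),interpolation=cv2.INTER_CUBIC)
cv2.imwrite("pics/g6.png",np.hstack([a,cv2.copyMakeBorder(b,0,330,0,0,0)]))
E
```

```text
[524.77223566  30.07504244   7.99401079] [-2.7496548  -1.53100733  0.21967884] 6.85
red px 225.02469135802468 143.34567901234567 81
```

View pics/g6.png

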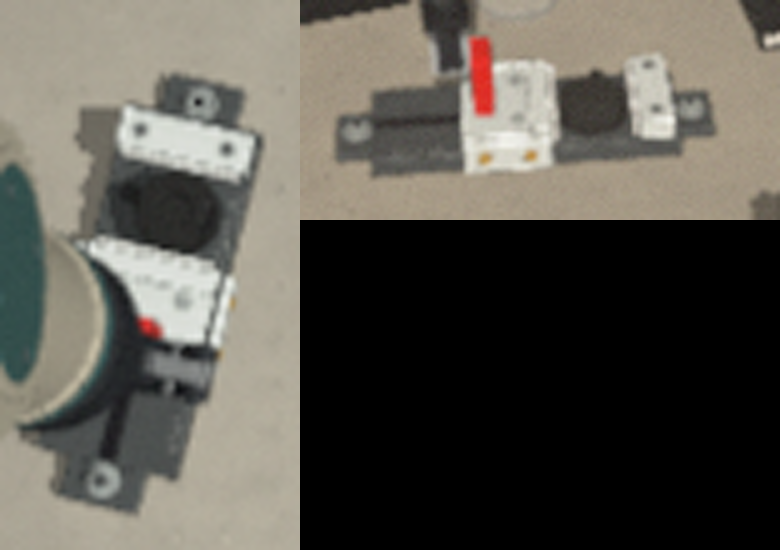

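The jaw is almost closed: the sensor at top crop (175,210) touches the sliding pad, and a sliver of gap may remain at the fixed pad. I'll continue in small steps.

>>> move_arm --targets "-1 -0.1 0 0 0 0 0;-1 0 0 0 0 0 0"

```text
clock: 7.12
eef_pos: [525.7, 30.0, 8.0]
tool_rot: [3.141, 0.0, 2.922]
force: [-3.4, -1.7, 0.2]
width: -0.1
gripper_force: 1.4
```

>>> move_arm --targets "-1 -0.1 0 0 0 0 0;-1 0 0 0 0 0 0"

```text
clock: 7.28
eef_pos: [526.0, 29.9, 8.0]
tool_rot: [-3.142, -0.001, 2.922]
force: [-4.4, -0.9, 1.0]
width: 0.1
gripper_force: 2.2
```

>>> move_arm --targets "-1 -0.1 0 0 0 0 0;-1 0 0 0 0 0 0"

```text
clock: 7.45
eef_pos: [526.0, 29.8, 8.0]
tool_rot: [-3.141, -0.003, 2.922]
force: [-6.3, -0.3, 3.1]
width: -0.1
gripper_force: 3.1
```

>>> move_arm --targets "-1 -0.15 0 0 0 0 0;-1 -0.15 0 0 0 0 0;-1 0 0 0 0 0 0;-1 0 0 0 0 0 0"

```text
clock: 7.78
eef_pos: [525.9, 29.8, 7.8]
tool_rot: [-3.141, -0.008, 2.922]
force: [-11.2, 0.3, 7.8]
width: 0.1
gripper_force: 5.5
```

>>> move_arm --targets "-1 1.5 0 0 0 0 0;-1 1.5 0 0 0 0 0;0 0 0 -3.8 0 0 0;1 0 0 -3.8 0 0 0;1 0 0 -3.8 0 0 0"

```text
clock: 8.2
eef_pos: [503.0, 36.0, 123.5]
tool_rot: [3.14, 0.003, 2.922]
force: [0.3, -0.2, 0.2]
width: 35.7
gripper_force: 0.0
```

>>> move_arm --targets "1 0 0 -3 0 0 0;1 -1.68 -3.07 0 0 0 0;1 -1.68 -3.07 0 0 0 0;1 -1.68 -3.07 0 0 0 0;1 -1.68 -3.07 0 0 0 0"

```text
clock: 8.62
eef_pos: [543.2, -100.5, 153.4]
tool_rot: [3.141, 0.006, 2.923]
force: [0.4, 0.6, 0.4]
width: 85.0
gripper_force: 0.0
```

>>> move_arm --targets "1 -1.68 -3.07 0 0 0 0;1 -1.68 -3.07 0 0 0 0;1 -1.68 -3.07 0 0 0 0;1 -1.2 -2.2 0 0 0 0;1 0 0 0 0 0 0"

```text
clock: 9.03
eef_pos: [578.7, -232.9, 152.9]
tool_rot: [-3.136, 0.008, 2.914]
force: [0.0, -1.2, -0.2]
width: 85.6
gripper_force: 0.0
```

Run:
```python
from h import *
from cell import read_state,cams
s=read_state();print(s["eef_pos"],s["tool_rot"],s["clock"],s["width"])
W={}
for n in("side","top","wrist"):
    d=cams.get_image(n);np.savez(f"pics/{n}_7.npz",**d);W[n]=d;print(n,proj(d,s["eef_pos"],n=="wrist").round(1),"tubeA",proj(d,[597,-301,30],n=="wrist").round(1))
a=cv2.resize(W["wrist"]["color"][:,:,::-1],(512,384))
b=cv2.resize(W["top"]["color"][140:190,150:210,::-1],(288,240),interpolation=cv2.INTER_CUBIC)
c=cv2.resize(W["side"]["color"][130:180,240:300,::-1],(288,240),interpolation=cv2.INTER_CUBIC)
cv2.imwrite("pics/g7.png",np.hstack([cv2.copyMakeBorder(a,0,96,0,0,0),np.vstack([b,c])]))
```

```text
[ 578.68348227 -232.866747    152.9080133 ] [-3.13619039  0.00795438  2.91427488] 9.0333 85.62391199936877
side [281.  166.8] tubeA [303.1 239.6]
top [286.7 182.1] tubeA [308.9 182. ]
wrist [246.4 225.1] tubeA [194.  205.1]
```

View pics/g7.png

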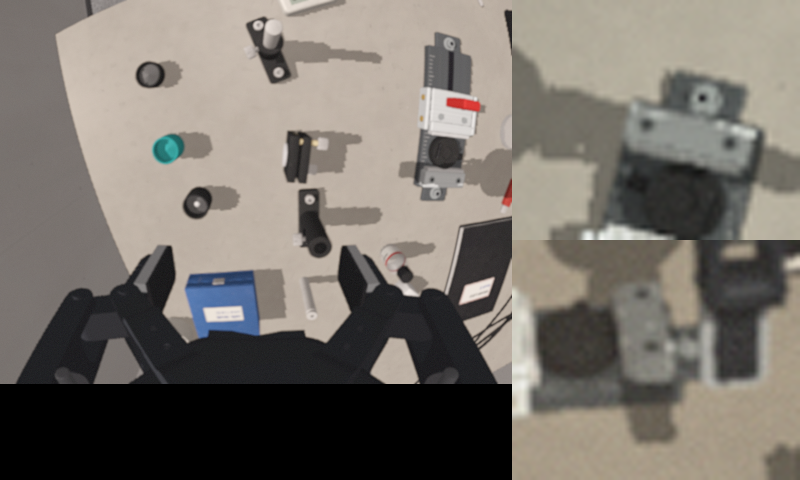

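The pictures show the sensor nipped between both pads (top crop (680,200)). The taller tube is at wrist (198,202) and the turquoise decoy at (168,149). I'll do the remaining measurements numerically.

```bash
cat >> h.py <<'E'
def tri(obs):
    A=np.zeros((3,3));b=np.zeros(3)
    for d,u,v,f in obs:
        o,r=ray(d,u,v,f);r=r/np.linalg.norm(r);P=np.eye(3)-np.outer(r,r);A+=P;b+=P@o
    return np.linalg.solve(A,b)
def blob(d,thr,box):
    x,y,w,h=box;m=(d["color"][y:y+h,x:x+w].max(2)<thr).astype(np.uint8)
    n,l,st,c=cv2.connectedComponentsWithStats(m);i=1+np.argmax(st[1:,4]);p=np.column_stack(np.where(l==i)[::-1]).astype(np.float32)
    (cx,cy),r=cv2.minEnclosingCircle(p);return c[i]+[x,y],st[i],np.array([cx+x,cy+y]),r
E
python3 - <<'E'
from h import *
t=load("pics/top0.npz");s=load("pics/side0.npz");w=load("pics/wrist_7.npz")
for thr in(60,75,90):
    a=blob(t,thr,(298,172,22,20));b=blob(s,thr,(292,230,28,30));c=blob(w,thr,(178,182,40,38))
    print(thr,a,b[0],c,"\n tri",tri([(t,*a[0],0),(s,*b[0],0)]).round(1),onplane(t,*a[0],17).round(1),"wr",onplane(w,*c[0],17,1).round(1))
for p,n in(([446,-318,15],"B 151,74"),([530,-316,28],"turq 168,149"),([452,-186,110],"tallpost 273,35"),([658,-5,13],"ear 435,192")): print(n,proj(w,p,1).round(1))
E
```

```text
60 (array([308.61728395, 181.66666667]), array([ 4,  4, 13, 12, 81], dtype=int32), array([308., 181.]), 6.708303928375244) [304.31578947 246.47368421] (array([201.86885246, 194.35519126]), array([ 10,   6,  23,  20, 183], dtype=int32), array([199.27439117, 199.18292618]), 11.715170860290527) 
 tri [ 600.  -303.    12.7] [ 599.9 -302.5   17. ] wr [ 590.6 -292.2   17. ]
75 (array([308.45454545, 181.48484848]), array([ 4,  3, 13, 13, 99], dtype=int32), array([308., 181.]), 6.708303928375244) [304.44444444 245.70881226] (array([197.6751269 , 201.52030457]), array([  6,   6,  28,  30, 394], dtype=int32), array([198. , 202.5]), 15.692455291748047) 
 tri [ 600.4 -302.5   14. ] [ 600.4 -302.1   17. ] wr [ 597.9 -299.5   17. ]
90 (array([308.0952381 , 181.29365079]), array([  4,   3,  14,  13, 126], dtype=int32), array([308.22222233, 181.77777767]), 7.007151126861572) [304.15857605 245.15857605] (array([196.91412214, 201.92557252]), array([  5,   5,  29,  31, 524], dtype=int32), array([197.07042313, 201.85915565]), 15.967390060424805) 
 tri [ 600.5 -301.4   14.4] [ 600.9 -301.2   17. ] wr [ 598.1 -300.5   17. ]
B 151,74 [147.7  76.3]
turq 168,149 [164.7 150.1]
tallpost 273,35 [271.7  30.4]
ear 435,192 [435.6 195.1]
```

>>> move_arm --targets "1 -1.82 -3.12 0 0 0 0;1 -1.8 -3.12 0 0 0 0;1 0 0 2 0 0 0;1 0 0 0 0 0 0;1 0 0 0 0 0 0"

```text
clock: 9.6
eef_pos: [597.7, -290.4, 131.2]
tool_rot: [3.14, -0.002, 2.924]
force: [-0.1, -0.1, -1.2]
width: 85.6
gripper_force: 0.0
```

Run:
```python
from h import *
from cell import read_state,cams
s=read_state();print(s["eef_pos"],s["tool_rot"],s["clock"],s["width"])
d=cams.get_image("wrist");np.savez("pics/wrist_8.npz",**d);u=proj(d,[600,-302,15],1);print(u)
c=blob(d,75,(int(u[0])-35,int(u[1])-35,70,70));print(c,onplane(d,*c[0],17,1).round(1))
v=proj(d,[530,-316,28],1);print("turq",v)
```

```text
[ 597.69934804 -290.41042241  131.18447738] [ 3.13953146e+00 -1.68780179e-03  2.92370894e+00] 9.6 85.57137644856067
[245.94012433 180.3274201 ]
(array([246.10393258, 179.77808989]), array([ 23,  19,  28,  33, 356], dtype=int32), array([246., 180.]), 16.55304527282715) [ 598.9 -301.5   17. ]
turq [214.93166828 118.48862202]
```

>>> move_arm --targets "1 -0.43 -1.1 2 0 0 0;1 0 0 3 0 0 0;1 0 0 3 0 0 0;1 0 0 3 0 0 0;1 0 0 0 0 0 0"

```text
clock: 10.07
eef_pos: [596.4, -300.2, 17.3]
tool_rot: [3.138, -0.009, 2.924]
force: [-1.7, 0.4, -0.6]
width: 85.6
gripper_force: 0.0
```

Run:
```python
from h import *
from cell import read_state,cams
s=read_state();print(s["eef_pos"],s["tool_rot"],s["force"])
d=cams.get_image("wrist");np.savez("pics/wrist_9.npz",**d);u=proj(d,[599.5,-302,15],1);print(u, proj(d,s["eef_pos"],1))
e=cams.get_image("side");np.savez("pics/side_9.npz",**e);p=proj(e,[599.5,-302,15]);print(p,[proj(e,[590,-344,z]).round(1) for z in(20,47,67)],[proj(e,[609,-260,z]).round(1) for z in(20,47,67)])
g=e["color"].max(2)
for y in range(205,262,2): print(y,g[y,286:330:2].tolist())
```

```text
[ 596.3666097 -300.1753649   17.2960071] [ 3.1380226  -0.00877939  2.92434025] [-1.66163227  0.4446359  -0.63222884]
[255.02491771 224.41282689] [256.68035755 221.06506174]
[304.20264761 245.21499721] [array([308.7, 261.4]), array([309.5, 251.1]), array([310. , 243.2])] [array([300.3, 226.6]), array([300.8, 216.4]), array([301.2, 208.6])]
205 [105, 53, 45, 45, 48, 43, 43, 57, 86, 53, 55, 51, 59, 65, 108, 114, 123, 80, 67, 96, 163, 165]
207 [106, 73, 51, 51, 59, 64, 72, 60, 86, 116, 140, 61, 73, 75, 131, 141, 137, 79, 70, 87, 166, 167]
209 [115, 105, 101, 98, 100, 100, 106, 68, 84, 117, 141, 50, 63, 61, 95, 104, 104, 68, 59, 106, 166, 164]
211 [143, 104, 103, 105, 104, 108, 102, 75, 81, 72, 77, 46, 63, 63, 89, 102, 104, 66, 54, 118, 171, 168]
213 [167, 144, 109, 103, 104, 109, 102, 76, 77, 77, 50, 47, 60, 63, 97, 102, 102, 63, 58, 124, 168, 162]
215 [167, 166, 109, 108, 102, 106, 106, 98, 104, 74, 54, 49, 62, 63, 86, 90, 83, 57, 63, 132, 165, 164]
217 [166, 168, 127, 105, 102, 103, 100, 105, 139, 79, 51, 46, 59, 63, 54, 54, 52, 60, 63, 130, 166, 166]
219 [164, 165, 127, 97, 99, 103, 1
[... 1630 characters left out ...]
 163, 161, 160, 162, 163, 159]
251 [161, 161, 168, 166, 167, 128, 54, 56, 58, 64, 56, 61, 53, 84, 161, 159, 162, 159, 160, 160, 158, 163]
253 [169, 164, 166, 167, 165, 154, 66, 50, 57, 59, 57, 56, 48, 122, 157, 158, 163, 162, 161, 162, 162, 159]
255 [167, 167, 167, 167, 169, 170, 153, 77, 49, 59, 59, 57, 112, 153, 163, 160, 163, 161, 164, 166, 164, 163]
257 [169, 166, 167, 166, 164, 164, 167, 163, 145, 130, 129, 142, 162, 165, 162, 162, 164, 163, 158, 162, 165, 161]
259 [165, 166, 167, 164, 165, 164, 164, 162, 164, 165, 161, 162, 166, 164, 158, 159, 161, 163, 163, 162, 164, 162]
261 [165, 164, 164, 165, 160, 161, 163, 163, 164, 163, 159, 163, 165, 164, 161, 160, 166, 162, 161, 159, 158, 163]
```

>>> move_arm --targets "1 0 0 2 0 0 0;1 0 0 2 0 0 0;1 0 0 0.8 0 0 0;1 0 0 0 0 0 0;1 0 0 0 0 0 0"

```text
clock: 10.58
eef_pos: [600.7, -304.8, -24.2]
tool_rot: [-3.141, 0.002, 2.922]
force: [0.3, -0.6, -0.0]
width: 85.4
gripper_force: 0.0
```

>>> move_arm --targets "1 0.15 0.25 0.5 0 0 0;1 0 0 0.3 0 0 0;1 0 0 0 0 0 0;1 0 0 0 0 0 0"

```text
clock: 10.92
eef_pos: [598.6, -301.8, -33.7]
tool_rot: [-3.142, 0.0, 2.922]
force: [0.5, -1.0, 0.3]
width: 85.3
gripper_force: 0.0
```

Run:
```python
from h import *
from cell import read_state,cams
s=read_state();print(s["eef_pos"],s["tool_rot"],s["force"])
e=cams.get_image("side");np.savez("pics/side_10.npz",**e)
g=e["color"].max(2)
print([proj(e,[590,-344,z]).round(1) for z in(0,15,30)])
for y in range(231,274,2): print(y,g[y,290:326:2].tolist())
```

```text
[ 598.63951624 -301.82538258  -33.69758065] [-3.14155444e+00  2.78213016e-04  2.92171502e+00] [ 0.4733186  -0.96720662  0.30717917]
[array([308.2, 268.8]), array([308.6, 263.3]), array([309. , 257.7])]
231 [132, 101, 104, 104, 95, 73, 72, 99, 64, 71, 76, 131, 146, 146, 92, 74, 107, 166]
233 [151, 122, 103, 103, 101, 69, 77, 75, 57, 56, 67, 98, 108, 106, 74, 56, 125, 167]
235 [166, 162, 122, 105, 96, 67, 84, 54, 46, 56, 60, 89, 98, 106, 65, 55, 134, 168]
237 [162, 164, 120, 102, 61, 60, 83, 59, 46, 62, 65, 89, 104, 101, 63, 63, 133, 167]
239 [163, 164, 120, 93, 48, 46, 56, 54, 47, 59, 62, 76, 83, 78, 60, 58, 135, 164]
241 [164, 162, 122, 85, 54, 58, 58, 52, 52, 66, 67, 56, 58, 53, 53, 63, 134, 161]
243 [166, 165, 137, 84, 53, 59, 64, 51, 48, 63, 62, 58, 60, 63, 59, 64, 142, 161]
245 [162, 163, 151, 84, 48, 50, 51, 55, 49, 63, 62, 65, 61, 64, 62, 65, 142, 166]
247 [166, 163, 153, 84, 47, 49, 53, 46, 46, 60, 65, 57, 54, 60, 56, 62, 144, 163]
249 [168, 167, 163, 107, 46, 46, 51, 57, 49, 68, 57, 55, 54, 52, 46, 67, 149, 158]
251 [167, 169, 169, 128, 46, 42, 47, 53, 49, 60, 54, 58, 59, 61,
[... 320 characters left out ...]
03, 56, 61, 60, 78, 169, 161, 162, 164, 162]
261 [167, 162, 163, 157, 165, 127, 95, 156, 105, 61, 55, 56, 94, 170, 161, 164, 159, 160]
263 [162, 161, 162, 164, 161, 161, 138, 166, 92, 60, 57, 57, 106, 167, 162, 155, 163, 161]
265 [160, 162, 165, 162, 160, 164, 169, 171, 141, 132, 133, 137, 152, 162, 160, 160, 165, 162]
267 [163, 163, 163, 162, 163, 162, 165, 164, 166, 167, 167, 164, 162, 163, 160, 160, 162, 167]
269 [165, 166, 165, 161, 165, 162, 167, 162, 172, 169, 163, 163, 163, 166, 165, 163, 163, 162]
271 [163, 165, 160, 166, 165, 164, 163, 162, 164, 164, 167, 165, 165, 167, 163, 164, 160, 157]
273 [161, 161, 163, 163, 162, 162, 166, 163, 164, 165, 169, 166, 167, 164, 164, 163, 163, 156]
```

>>> move_arm --targets "1 0 0 -0.5 0 0 0;-1 0 0 0 0 0 0;-1 0 0 0 0 0 0;-1 0 0 0 0 0 0;-1 0 0 0 0 0 0"

```text
clock: 11.38
eef_pos: [598.5, -301.9, -29.0]
tool_rot: [-3.142, 0.0, 2.922]
force: [-0.2, 0.5, -0.6]
width: 38.7
gripper_force: 0.0
```

>>> move_arm --targets "-1 0 0 0 0 0 0;-1 0 0 0 0 0 0;-1 0 0 0 0 0 0;-1 0 0 0 0 0 0"

```text
clock: 11.72
eef_pos: [598.8, -302.0, -28.8]
tool_rot: [-3.141, 0.001, 2.922]
force: [0.0, -0.8, 3.3]
width: 28.5
gripper_force: 59.4
```

>>> move_arm --targets "-1 0 0 -1.0 0 0 0;-1 0 0 -3 0 0 0;-1 0 0 -3.5 0 0 0;-1 0 0 -3.5 0 0 0;-1 0 0 -3 0 0 0"

```text
clock: 12.13
eef_pos: [598.6, -302.0, 113.6]
tool_rot: [-3.141, 0.001, 2.921]
force: [0.9, 0.6, 0.5]
width: 28.1
gripper_force: 59.3
```

Run:
```python
from h import *
from cell import read_state,cams
s=read_state();print(s["eef_pos"],s["tool_rot"],s["force"],s["width"],s["gripper_force"])
t=load("pics/top_7.npz");s0=load("pics/side_7.npz")
# sensor: dark blob in top view (z=27 face) and side view
for thr in(40,48,56,64):
    for d,b in((t,(165,168,45,30)),(s0,(235,135,35,32))):
        try:
            c=blob(d,thr,b);print(thr,c[0].round(1),c[1],c[2],round(c[3],1),onplane(d,*c[0],27).round(1),onplane(d,*c[2],27).round(1))
        except Exception as e: print(e)
g=t["color"].max(2)
for y in range(160,196): print(y,g[y,168:206].tolist())
```

```text
[ 598.57197795 -301.96045823  113.5638187 ] [-3.14134018e+00  8.46797496e-04  2.92149311e+00] [0.92824882 0.62126031 0.54117327] 28.100730074366243 59.269698373245774
40 [186.1 175.2] [17  6  9  3 15] [186.  175.5] 4.0 [616.8   1.6  27. ] [616.1   1.8  27. ]
attempt to get argmax of an empty sequence
48 [183.9 181.2] [  9   6  20  16 178] [183.29545403 180.64772701] 10.0 [602.    6.8  27. ] [603.3   8.2  27. ]
48 [260. 149.] [25 14  1  1  1] [260. 149.] 0.0 [615.3  -5.   27. ] [615.3  -5.   27. ]
56 [183.3 180.9] [  7   4  22  18 268] [182.5 179. ] 11.8 [602.6   8.3  27. ] [607.4  10.2  27. ]
56 [259.7 148.3] [23 10  4  7 14] [259.5 148. ] 3.4 [615.6  -2.1  27. ] [615.5  -0.9  27. ]
64 [182.8 180.8] [  7   4  22  18 303] [182.5 179.5] 12.1 [603.    9.5  27. ] [606.2  10.2  27. ]
64 [253.5 150.7] [ 11   8  16  16 163] [253.5 150.5] 8.5 [599.2  -6.   27. ] [599.4  -5.3  27. ]
160 [148, 151, 161, 176, 182, 181, 174, 155, 146, 155, 169, 183, 168, 107, 83, 88, 86, 79, 70, 130, 149, 36, 100, 159, 136, 131, 87, 87, 86, 93, 125, 172, 183, 182, 182, 182, 185, 182]
161 [113, 119, 129, 144, 147
[... 5619 characters left out ...]
0, 228, 214, 210, 227, 233, 209, 199, 203, 182, 175, 119, 103, 87, 127, 183, 184, 184, 182, 183, 183, 181, 183, 182]
193 [197, 216, 225, 209, 207, 217, 230, 230, 230, 228, 230, 230, 230, 230, 231, 230, 228, 229, 231, 229, 215, 209, 219, 206, 191, 157, 103, 96, 129, 180, 183, 181, 182, 182, 181, 180, 183, 183]
194 [222, 223, 216, 191, 198, 214, 224, 213, 216, 206, 219, 228, 231, 232, 230, 230, 231, 231, 231, 231, 230, 230, 231, 225, 218, 213, 135, 121, 148, 184, 182, 184, 181, 181, 181, 183, 185, 183]
195 [223, 219, 195, 183, 190, 206, 219, 212, 213, 208, 215, 203, 198, 201, 220, 233, 231, 232, 230, 232, 231, 231, 232, 232, 233, 221, 149, 202, 219, 183, 184, 184, 184, 184, 185, 185, 185, 185]
```

>>> move_arm --targets "-1 0.68 3.24 0 0 0 0;-1 0.68 3.24 0 0 0 0;-1 0.68 3.24 0 0 0 0;-1 0.68 3.24 0 0 0 0;-1 0.68 3.24 0 0 0 0"

```text
clock: 12.55
eef_pos: [600.2, -134.8, 111.6]
tool_rot: [3.141, -0.0, 2.921]
force: [-0.1, -0.1, -1.3]
width: 28.7
gripper_force: 59.3
```

>>> move_arm --targets "-1 0.68 3.24 0 0 0 0;-1 0.68 3.24 0 0 0 0;-1 0 0 0 0 0 0;-1 0 0 0 0 0 0"

```text
clock: 12.88
eef_pos: [601.6, -66.6, 111.3]
tool_rot: [3.14, -0.001, 2.927]
force: [-0.4, -0.6, -0.0]
width: 28.6
gripper_force: 59.3
```

Run:
```python
from h import *
from cell import read_state,cams
s=read_state();print(s["eef_pos"],s["tool_rot"],s["force"],s["width"],s["clock"])
t=load("pics/top_7.npz");p=onplane(t,184.8,181.6,27);print(p)
d=cams.get_image("wrist");np.savez("pics/wrist_11.npz",**d);u=proj(d,p,1);print(u)
g=d["color"].max(2);x,y=int(u[0]),int(u[1])
print(x-40,x+40)
for yy in range(y-36,y+37,3): print(yy,g[yy,x-40:x+41:3].tolist())
for nm in("top","side"):
    e=cams.get_image(nm);np.savez(f"pics/{nm}_11.npz",**e)
```

```text
[601.5752157  -66.60188559 111.31901572] [ 3.14014912e+00 -5.03155935e-04  2.92692433e+00] [-0.37805003 -0.59076742 -0.03575789] 28.57420140385221 12.8833
[600.89240978   4.49655859  27.        ]
[330.39048634 168.69707987]
290 370
132 [211, 219, 245, 197, 201, 244, 241, 241, 241, 241, 242, 241, 241, 240, 240, 239, 237, 236, 233, 230, 228, 225, 222, 221, 217, 213, 198]
135 [211, 221, 244, 191, 204, 245, 243, 242, 242, 242, 242, 242, 241, 241, 240, 240, 239, 238, 239, 238, 237, 237, 237, 237, 238, 238, 235]
138 [210, 214, 235, 182, 217, 242, 239, 239, 239, 239, 240, 240, 239, 240, 239, 239, 240, 240, 240, 240, 240, 240, 240, 239, 239, 239, 234]
141 [210, 209, 195, 120, 155, 214, 219, 220, 225, 224, 226, 228, 229, 231, 231, 233, 234, 235, 236, 236, 236, 237, 237, 237, 237, 237, 230]
144 [208, 209, 194, 130, 153, 214, 237, 237, 238, 239, 238, 238, 237, 236, 235, 234, 232, 231, 231, 230, 228, 226, 224, 223, 222, 222, 206]
147 [210, 210, 191, 127, 132, 129, 122, 121, 127, 126, 116, 126, 138, 156, 170, 175, 194, 199, 210, 217, 222, 228, 230, 231, 233, 221, 153]
150 [211, 213, 188, 126, 133
[... 1728 characters left out ...]

192 [208, 193, 140, 209, 211, 216, 215, 214, 213, 214, 212, 213, 213, 215, 216, 219, 220, 222, 223, 225, 227, 227, 228, 226, 165, 150, 152]
195 [208, 188, 146, 232, 238, 237, 237, 237, 237, 236, 236, 236, 236, 235, 236, 235, 235, 235, 234, 234, 234, 234, 233, 232, 224, 154, 151]
198 [208, 185, 152, 236, 240, 240, 225, 215, 236, 239, 239, 239, 239, 239, 239, 239, 238, 238, 238, 239, 237, 230, 237, 238, 221, 151, 149]
201 [209, 180, 159, 238, 239, 228, 164, 138, 218, 237, 238, 237, 238, 238, 237, 237, 238, 237, 238, 236, 204, 156, 215, 239, 210, 149, 150]
204 [209, 176, 169, 238, 237, 228, 175, 164, 226, 238, 237, 238, 237, 238, 238, 239, 238, 239, 239, 235, 187, 119, 215, 239, 197, 165, 190]
```

>>> move_arm --targets "-1 -1.48 2.31 0 0 0 0;-1 -1.48 2.31 0 0 0 0;-1 -1.48 2.31 0 0 0 0;-1 0 0 0 0 0 0;-1 0 0 0 0 0 0"

```text
clock: 13.45
eef_pos: [660.7, -12.2, 110.6]
tool_rot: [3.142, 0.0, 2.922]
force: [0.9, -1.0, -0.5]
width: 28.2
gripper_force: 59.3
```

Run:
```python
from h import *
from cell import read_state,cams
s=read_state();print(s["eef_pos"],s["tool_rot"],s["force"],s["width"],s["clock"])
d=cams.get_image("wrist");np.savez("pics/wrist_12.npz",**d);u=proj(d,[601,4.5,27],1);print(u, (-cv2.Rodrigues(d["rvec"])[0].T@d["tvec"]).round(1))
g=d["color"].max(2);x,y=int(u[0]),int(u[1])
print(x-40,x+40)
for yy in range(y-32,y+34,2): print(yy,g[yy,x-40:x+41:2].tolist())
```

```text
[660.67717415 -12.21157817 110.6398857 ] [3.14153412e+00 1.45929548e-04 2.92199097e+00] [ 0.87521681 -1.00124191 -0.51487308] 28.243824475331532 13.45
[260.36686373 117.91613064] [582.8   5.  291.9]
220 300
85 [212, 232, 244, 218, 144, 211, 244, 242, 242, 242, 242, 242, 242, 242, 242, 242, 241, 242, 242, 241, 241, 241, 241, 241, 241, 241, 242, 242, 241, 242, 242, 242, 241, 241, 241, 241, 241, 241, 241, 241, 241]
87 [213, 229, 239, 213, 142, 209, 243, 239, 239, 239, 239, 239, 239, 239, 239, 239, 240, 239, 240, 239, 239, 239, 239, 240, 240, 239, 240, 240, 240, 240, 239, 240, 240, 239, 239, 240, 239, 239, 239, 239, 240]
89 [212, 212, 206, 190, 174, 184, 213, 219, 220, 221, 221, 222, 223, 222, 222, 222, 224, 224, 224, 223, 224, 224, 224, 224, 225, 225, 226, 226, 227, 228, 229, 230, 231, 232, 233, 233, 234, 235, 235, 236, 237]
91 [212, 212, 212, 211, 207, 150, 148, 219, 235, 234, 234, 234, 235, 234, 233, 233, 233, 233, 232, 231, 231, 229, 229, 227, 227, 227, 228, 226, 225, 225, 225, 224, 222, 221, 222, 221, 221, 220, 220, 220, 214]
93 [212, 213, 211, 211, 206, 156, 161, 220, 233, 232, 232
[... 4772 characters left out ...]
 229, 231, 232, 231, 232, 233, 235, 235, 234, 234, 235, 236, 207, 102]
145 [207, 206, 207, 207, 199, 220, 232, 229, 229, 229, 228, 228, 228, 227, 228, 228, 227, 227, 227, 228, 226, 226, 225, 225, 225, 223, 222, 221, 221, 220, 219, 218, 217, 216, 215, 214, 212, 213, 213, 206, 178]
147 [207, 207, 207, 208, 199, 225, 240, 238, 237, 238, 238, 238, 237, 237, 237, 238, 237, 237, 237, 237, 236, 237, 237, 236, 236, 236, 236, 237, 236, 236, 236, 236, 236, 235, 235, 235, 235, 235, 235, 236, 225]
149 [208, 206, 207, 207, 197, 224, 241, 239, 239, 238, 232, 231, 235, 239, 239, 239, 238, 238, 239, 239, 239, 239, 238, 238, 237, 239, 238, 238, 237, 238, 238, 237, 238, 238, 238, 237, 238, 238, 238, 239, 227]
```

>>> move_arm --targets "-1 2.1 0.12 0 0 0 0;-1 2.1 0.12 0 0 0 0;-1 2.05 0.11 0 0 0 0;-1 0 0 2.5 0 0 0;-1 0 0 2.5 0 0 0"

```text
clock: 13.92
eef_pos: [599.5, 2.7, 62.4]
tool_rot: [-3.141, 0.003, 2.919]
force: [1.2, 0.4, -0.1]
width: 28.6
gripper_force: 59.3
```

>>> move_arm --targets "-1 0 0 1.5 0 0 0;-1 0 0 1.0 0 0 0;-1 0 0 0 0 0 0;-1 0 0 0 0 0 0;-1 0 0 0 0 0 0"

```text
clock: 14.33
eef_pos: [600.5, 4.0, 37.0]
tool_rot: [3.142, 0.002, 2.92]
force: [-0.8, 0.5, -0.1]
width: 28.6
gripper_force: 59.3
```

```bash
cat > chk.py <<'E'
from h import *
from cell import read_state,cams
import sys
s=read_state();print(s["eef_pos"],s["tool_rot"],s["force"],s["width"],s["clock"])
e=cams.get_image("side");np.savez(f"pics/side_{sys.argv[1]}.npz",**e);g=e["color"].max(2)
z=s["eef_pos"][2]+28.8
for p in([600.5,4.5,z],[600.5,4.5,z+15],[600.5,4.5,z+30],[601,4.5,27],[601,4.5,12]): print(np.round(p,1),proj(e,p).round(1))
print(238,270)
for y in range(122,166): print(y,g[y,238:272].tolist())
E
python3 chk.py 13
```

```text
[600.53106982   3.96821629  36.98842577] [3.14154757e+00 1.64223398e-03 2.92040335e+00] [-0.75214325  0.53113056 -0.06400452] 28.59267741272209 14.3333
[600.5   4.5  65.8] [252.1 134. ]
[600.5   4.5  80.8] [251.9 128.4]
[600.5   4.5  95.8] [251.7 122.7]
[601.    4.5  27. ] [252.8 148. ]
[601.    4.5  12. ] [253.  153.2]
238 270
122 [173, 173, 170, 156, 134, 132, 111, 97, 77, 55, 55, 61, 56, 62, 63, 61, 61, 61, 61, 56, 53, 85, 139, 161, 166, 161, 163, 161, 158, 163, 163, 164, 164, 163]
123 [177, 174, 173, 155, 140, 135, 115, 93, 74, 50, 57, 60, 55, 50, 51, 59, 56, 55, 65, 74, 65, 89, 146, 173, 171, 163, 163, 161, 162, 163, 162, 160, 158, 160]
124 [176, 170, 169, 155, 143, 142, 125, 96, 71, 62, 79, 80, 63, 55, 51, 51, 49, 43, 79, 93, 79, 88, 140, 171, 170, 165, 167, 162, 163, 162, 165, 159, 164, 160]
125 [171, 173, 174, 165, 150, 139, 116, 93, 73, 67, 89, 91, 67, 59, 59, 58, 56, 59, 98, 124, 95, 88, 138, 163, 161, 160, 163, 166, 166, 164, 168, 160, 161, 160]
126 [174, 175, 174, 166, 152, 135, 113, 93, 72, 68, 99, 94, 72, 66, 56, 57, 57, 64, 118, 154, 119, 90, 136, 165, 162, 163, 161, 1
[... 5666 characters left out ...]
, 95, 92, 96, 102, 97, 95, 93, 95, 91, 90, 90, 89, 90, 85, 84]
162 [199, 195, 206, 217, 217, 163, 97, 98, 99, 102, 97, 97, 98, 98, 92, 89, 94, 94, 88, 91, 89, 91, 94, 91, 90, 92, 91, 88, 94, 89, 91, 87, 88, 87]
163 [182, 175, 194, 216, 216, 168, 95, 90, 94, 91, 94, 91, 91, 91, 92, 90, 91, 93, 85, 93, 89, 91, 90, 88, 93, 93, 93, 96, 93, 96, 96, 101, 100, 103]
164 [192, 192, 204, 218, 222, 170, 98, 88, 90, 92, 92, 89, 93, 101, 100, 99, 103, 95, 94, 104, 111, 113, 100, 112, 116, 119, 127, 138, 136, 137, 138, 145, 138, 146]
165 [206, 209, 216, 219, 217, 179, 118, 108, 103, 111, 114, 121, 129, 142, 141, 143, 145, 142, 143, 146, 146, 145, 145, 150, 150, 152, 159, 163, 166, 161, 164, 161, 163, 165]
```

>>> move_arm --targets "-1 0 0.05 1.2 0 0 0;-1 0 0 0.8 0 0 0;-1 0 0 0.5 0 0 0;-1 0 0 0 0 0 0;-1 0 0 0 0 0 0"

```text
clock: 14.8
eef_pos: [599.3, 5.4, 10.3]
tool_rot: [-3.141, -0.001, 2.922]
force: [-0.5, 0.2, 0.9]
width: 28.0
gripper_force: 59.3
```

```bash
python3 - <<'E'
from h import *
e=load("pics/side_13.npz")
for z in(30,32,40,65.8): print(z,proj(e,[600.5,4.5-15.5,z]).round(1))
print("sensor near/far top",proj(e,[601,-16,27]),proj(e,[601,25,27]))
E
python3 chk.py 14 | sed -n '1,7p;18,36p'
```

```text
30 [254.7 150.7]
32 [254.7 150. ]
40 [254.6 147.1]
65.8 [254.3 137.7]
sensor near/far top [255.6171308  152.95962035] [250.0666727  143.16372049]
[599.34270993   5.39568494  10.30400133] [-3.14124861e+00 -1.30486180e-03  2.92168354e+00] [-0.50770409  0.18963877  0.88362708] 28.01710483678838 14.8
[600.5   4.5  39.1] [252.4 143.7]
[600.5   4.5  54.1] [252.3 138.3]
[600.5   4.5  69.1] [252.1 132.8]
[601.    4.5  27. ] [252.8 148. ]
[601.    4.5  12. ] [253.  153.2]
238 270
132 [165, 166, 163, 165, 136, 99, 103, 98, 81, 51, 58, 52, 62, 64, 70, 67, 60, 65, 63, 61, 59, 120, 162, 167, 166, 167, 169, 168, 169, 168, 167, 164, 164, 165]
133 [163, 161, 164, 162, 137, 110, 97, 94, 71, 57, 57, 50, 58, 59, 57, 57, 57, 55, 69, 66, 61, 130, 168, 164, 167, 167, 167, 163, 166, 160, 164, 170, 163, 161]
134 [162, 159, 162, 162, 150, 138, 124, 89, 62, 64, 73, 73, 52, 54, 52, 47, 49, 57, 81, 79, 71, 133, 165, 168, 162, 167, 165, 168, 167, 167, 162, 162, 163, 165]
135 [159, 162, 160, 160, 161, 160, 137, 89, 67, 75, 96, 87, 62, 51, 54, 51, 56, 54, 89, 93, 71, 129, 165, 166, 164, 163, 167, 163, 164, 168, 16
[... 1764 characters left out ...]
, 53, 60, 71, 113, 176, 193, 194, 203, 203, 206, 205, 201, 202, 202]
147 [208, 202, 203, 205, 202, 199, 148, 76, 56, 59, 53, 56, 59, 56, 58, 57, 54, 56, 51, 63, 55, 62, 60, 91, 168, 184, 183, 201, 207, 204, 202, 204, 204, 203]
148 [209, 206, 206, 205, 200, 194, 156, 73, 57, 60, 57, 63, 49, 52, 56, 53, 55, 57, 57, 56, 59, 62, 62, 79, 164, 185, 184, 205, 204, 203, 205, 206, 201, 205]
149 [198, 206, 209, 206, 192, 191, 156, 73, 59, 59, 63, 60, 63, 57, 58, 61, 57, 55, 57, 61, 63, 59, 55, 74, 164, 197, 192, 204, 203, 204, 205, 204, 205, 201]
150 [188, 202, 208, 203, 187, 190, 155, 75, 58, 60, 60, 56, 64, 62, 57, 64, 53, 63, 64, 64, 63, 60, 56, 73, 177, 216, 208, 205, 203, 198, 198, 193, 195, 201]
```

>>> move_arm --targets "-1 0 0 0.3 0 0 0;-1 0 0 0.3 0 0 0;-1 0 0 0 0 0 0;-1 0 0 0 0 0 0;-1 0 0 0 0 0 0"

```text
clock: 15.27
eef_pos: [599.9, 5.4, 5.0]
tool_rot: [3.142, 0.0, 2.922]
force: [0.3, 0.5, 0.4]
width: 28.4
gripper_force: 59.3
```

>>> move_arm --targets "-1 0 0 0 0 0 0;-1 0 0 0 0 0 0;-1 0 0 0 0 0 0"

```text
clock: 15.52
eef_pos: [600.0, 5.4, 5.1]
tool_rot: [3.142, 0.0, 2.922]
force: [-0.2, 0.0, 0.2]
width: 28.8
gripper_force: 59.3
```

>>> move_arm --targets "-1 -0.05 -0.08 0.15 0 0 0;-1 0 0 0 0 0 0;-1 0 0 0 0 0 0;-1 0 0 0 0 0 0"

```text
clock: 15.85
eef_pos: [600.1, 4.4, 3.4]
tool_rot: [-3.142, -0.0, 2.921]
force: [0.4, -0.2, -0.1]
width: 28.8
gripper_force: 59.3
```

```bash
python3 chk.py 15 | sed -n '1,6p'
python3 - <<'E'
from h import *
# tube lateral check in hand: side view rows/cols around the fingers before descent vs at the table
a=load("pics/side_15.npz")["color"].max(2)
for y in range(138,158): print(y,a[y,238:272].tolist())
E
```

```text
[600.13414349   4.40911177   3.42766934] [-3.14153818e+00 -1.53704297e-04  2.92149071e+00] [ 0.36068248 -0.19256189 -0.09025221] 28.7976316510296 15.85
[600.5   4.5  32.2] [252.5 146.2]
[600.5   4.5  47.2] [252.3 140.8]
[600.5   4.5  62.2] [252.1 135.3]
[601.    4.5  27. ] [252.8 148. ]
[601.    4.5  12. ] [253.  153.2]
138 [159, 162, 166, 158, 160, 161, 160, 136, 86, 56, 88, 106, 87, 56, 56, 56, 54, 59, 85, 107, 87, 89, 144, 164, 164, 157, 159, 171, 177, 178, 184, 183, 166, 160]
139 [155, 165, 167, 164, 163, 163, 160, 140, 84, 59, 108, 146, 114, 63, 61, 62, 61, 60, 98, 136, 109, 84, 137, 169, 181, 181, 184, 189, 184, 183, 196, 202, 175, 164]
140 [180, 202, 204, 178, 160, 160, 159, 133, 83, 62, 125, 170, 136, 69, 55, 60, 63, 66, 99, 155, 126, 78, 130, 179, 190, 193, 194, 181, 151, 145, 170, 194, 194, 177]
141 [199, 217, 214, 182, 173, 175, 161, 135, 85, 65, 123, 169, 137, 69, 60, 60, 64, 63, 96, 148, 131, 78, 126, 180, 182, 185, 198, 173, 132, 128, 165, 194, 203, 182]
142 [205, 205, 205, 185, 185, 174, 160, 137, 88, 61, 124, 168, 135, 70, 60, 62, 59, 60, 87, 142, 132, 75, 105, 172, 1
[... 1756 characters left out ...]
9, 65, 61, 56, 60, 107, 171, 183, 186, 203, 194, 179, 179, 191, 205]
154 [191, 203, 207, 205, 200, 202, 183, 113, 55, 57, 63, 62, 64, 67, 66, 64, 62, 65, 63, 64, 62, 64, 54, 54, 91, 177, 193, 186, 203, 206, 213, 223, 225, 233]
155 [186, 203, 209, 208, 212, 219, 191, 128, 64, 55, 60, 60, 66, 59, 63, 64, 66, 59, 64, 57, 63, 58, 60, 64, 91, 184, 192, 186, 212, 213, 220, 224, 228, 232]
156 [194, 215, 222, 225, 230, 217, 200, 154, 73, 53, 57, 59, 58, 59, 60, 63, 59, 61, 60, 61, 61, 57, 66, 79, 91, 171, 180, 186, 218, 214, 216, 219, 215, 219]
157 [201, 215, 224, 227, 229, 215, 206, 171, 93, 67, 61, 60, 59, 57, 60, 59, 55, 60, 61, 61, 66, 73, 80, 83, 93, 170, 181, 192, 221, 218, 218, 217, 219, 218]
```

```bash
python3 -c "
from cell import order
print(order.finish_job())"
```

```text
the job is handed in; nothing more can be done
None
```

The job is handed in, result not reported back: the jaw is shut on the sensor, and the taller tube is held upright and centred over it (to about 1 mm by my measurements) with a gap of about 5 mm.

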